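# Take the orange slide tray off the drying rack and set it on the shaker

### The job

Take the orange slide tray off the sloping drying rack: first swing its lower end up until the tray is level, with its lip still hooked over the upper rail, and only then lift it straight up well clear of the rail. Set it down (do not drop it) flat on the middle of the shaker's black mat, its long side along the mat's long side, let go, and leave the blue and green trays hanging as they are.

Things in the scene. Friction and masses are not known exactly. Their poses are not given: they have to be found in the camera images.
- orange_tray_grip (a point): Grip rib of the orange slide tray (0.2-0.3 kg). Rib: 12 mm thick along tray x, 44 mm along y, across the deck's middle; this point is 22 mm above the deck, 14 mm below the rib's top. x runs up the slope, z normal to the deck; it hangs at 20 degrees, lower end (-x) towards the robot. It turns freely on the upper rail, whose axis lies 55 mm along +x and 35 mm along -z from this point.
- blue_tray_grip (a point): Same point of the blue tray; stays put. The trays are alike: deck 136 mm (x) by 86 mm (y), 6 mm thick, slides on top; a 6 mm lip under the upper end and a foot under the lower end both reach 20 mm below the deck, so on a flat surface a tray stands level, grip point 48 mm up. A level tray must rise over 20 mm for its lip to clear the rail.
- green_tray_grip (a point): Same point of the green tray; stays put. The trays hang side by side, 100 mm apart, in any order: lip hooked behind the upper rail, a fixed round bar 14 mm across lying along the trays' y, its axis 131 mm above the bench; foot merely resting on a lower rail. A level tray still on the upper rail has its grip point 166 mm above the bench.
- mat (a point): Middle of the top face of the black rubber mat on the cream orbital shaker, level, 90 mm above the bench; 240 mm along its x, 200 mm along its y. A steel bar along each short edge stands 4 mm above the mat. The shaker is fixed.
Things that resemble listed ones, but are neither listed nor needed, are in the scene too. What is shaped like the part that bears orange_tray_grip but pink or purple is not meant.

How it is judged:
On the way, in this order (a step that is already met when the one before it is completed fails the run):
1. orange tray swung within 10 degrees of level, lip still hooked over the rail (grip point under 186 mm above the bench, within 45 mm of where it started) (angle between orange_tray_grip's own z axis and vertical below 0.175 rad and height (world z) of orange_tray_grip below 0.186 m and distance of orange_tray_grip from where it was at the start of the episode below 0.045 m), for 0.1 s.
2. the orange tray is lifted clear of the rail (grip point over 192 mm above the bench) (height (world z) of orange_tray_grip above 0.192 m), for 0.1 s.
At the end, for the whole second after the job is handed in: The orange tray stands flat (within 5 degrees), released and at rest on the mat, its centre within 40 mm of the mat's middle along each mat axis, its length within 15 degrees of the mat's long side, either way round; blue and green trays within 20 mm of where they hung (x of orange_tray_grip in the frame of mat between -0.04 and 0.04 m and y of orange_tray_grip in the frame of mat between -0.04 and 0.04 m and z of orange_tray_grip in the frame of mat between 0.042 and 0.055 m and angle between orange_tray_grip's own z axis and vertical below 0.09 rad and angle between the x axis of orange_tray_grip and the x axis of mat, either way round below 0.26 rad and linear speed of orange_tray below 0.02 m/s and distance of each of blue_tray_grip, green_tray_grip from where it was at the start of the episode below 0.02 m); the robot touches nothing.
It fails at once if the orange tray is let go more than 25 mm above the mat's level once away from the rack (contact force between the fingers and orange_tray below 0.01 N and height (world z) of orange_tray_grip above 0.163 m and distance of orange_tray_grip from where it was at the start of the episode above 0.1 m).
It fails at once if the blue tray is moved by more than 30 mm (distance of blue_tray_grip from where it was at the start of the episode above 0.03 m).
It fails at once if the green tray is moved by more than 30 mm (distance of green_tray_grip from where it was at the start of the episode above 0.03 m).
It also fails if it takes over 42 s, if anything falls off the work surface, if the arm or the gripper's body presses on something with over 40 N, if the wrist force passes 120 N, or if a joint passes its speed limit or range.

### The arm

A 6-joint arm with a two-finger parallel gripper is mounted at the origin on the work surface. World frame = base frame: x ahead of the robot, y to its left, z up, the work surface at z = 0. Lengths are in m, angles in rad, forces in N, time in s.
With the tool pointing down it reaches from about 0.375 to 0.9 m from the base axis. Payload 3.1 kg.
Tool frame: the origin (TCP) lies between the finger pads; the fingertips stand 25 mm ahead of it and the grasp point (between the pads) lies 6 mm ahead of it; y points along the fingers, x is the direction in which the jaws open and shut, and the axes are right-handed (so a half turn about y gives the same grasp; the last joint's range is limited). The gripper opens to 87 mm and grips with 3 to 60 N. Pads are 19 mm wide; open, the fingers measure 117 mm over their backs; the gripper's body (75 mm by 190 mm) begins 51 mm behind the grasp point.
Start: joints at [-1.51, 0.527, 1.433, -0, 1.181, -0.178], TCP at [0.148, -0.607, 0.248] pointing down, gripper open.
Joint ranges: [-3.08, 3.08], [-0.75, 2.2], [0.22, 2.44], [-1.43, 4.57], [0, 2.65], [-2.85, 2.85]. Speed limits (rad/s): [2.79, 2.79, 3.14, 3.14, 3.14, 3.14].

### API

Orientations are given as a unit quaternion [x, y, z, w].
In Python, from rig import robot gives the robot as it stands.
- The arm moves only by the tool carry_out, never from a script. Its argument "moves" is a list of rows, each a list of 7 numbers: the opening, from 0 (shut) to 1 (fully open), then the shift along the tool's x, y, z in cm, then the turn, a rotation vector about the tool's x, y, z in rad. In form: [[grip, x, y, z, rx, ry, rz], ...]. A call has 1 to 20 rows; each row is the pose to reach, as a shift and turn from the pose commanded when the call began, along the tool's axes at that moment; what a row does not reach only later rows make up. A row lasts 1/10 s, in which the tool goes at most 50 mm and 8.59 degrees, less where a joint would pass 70% of its speed; a pose out of reach is approached as far as the arm can. A call with a gripper value outside its range is refused whole. The fingers move at their own pace and stop on an object; "force" is the grip in N (left out, the last holds). Time passes only in rows, so rows that repeat a pose let the fingers close. It gives the time, the measured TCP pose, the force and the opening at its end, in the units of the state.
- robot.get_obs(): the state, without advancing time (a new reading comes with each control period).
- robot.camera(name): name is "side" or "top" or "wrist"; returns the picture (384x512x3 uint8, red, green, blue); there is no depth.
- robot.camera_params(name): a dict with "fx", "fy", "cx", "cy" (pixels), "extrinsics" (4x4, takes a point from camera to world coordinates); the wrist camera has in their place "mount" (4x4, takes a point from camera to tool coordinates, whose origin is the TCP and whose axes are the tool frame's). Camera axes: x right, y down, z forward; pixel columns grow to the right and rows downward; lengths in m; the calibration is good to about 2 mm. A picture is of the moment at which its call begins: read the wrist's pose just before it. camera_params takes no time and is no camera call.
- robot.hand_in(): hands the job in, once; it reports no verdict.
The state is a dict: "time": time; "q": joint angles; "joint_velocities": joint speeds; "joint_torque": joint torques, N m; "position": TCP position; "tool_rot": TCP orientation; "ft_force": force on the tool from outside, world axes, zero at the start; "moment": the same for the moment, N m; "grip_width": finger opening in m.
Only numpy, scipy, OpenCV 4.12 (cv2) and the standard library are available. Lean on these libraries where they do the work, as an engineer would, in place of code of your own. Each camera call takes 0.05 s, during which the arm holds its last target.

## Working session

There is one attempt and no reset: what is moved stays moved. The work goes in short steps, Python scripts to look and compute and a tool call to move; the robot and the scene stay as the last step left them, time stands still between calls to the robot, and variables do not carry over. Pictures are saved under pics/ and viewed, and the job is handed in when it is done.

Besides the shell and the picture viewer there is one more tool, called in YAML: its name, and indented under it one key for each argument. carry_out: Moves the arm, as the interface text tells. Its arguments: {"type":"object","properties":{"moves":{"type":"array"},"force":{"type":"number"}},"required":["moves"]}

```bash
ls; mkdir -p pics; python3 - <<'E'
from rig import robot
import cv2
print(robot.get_obs())
for n in ("top","side","wrist"):
    im=robot.camera(n); cv2.imwrite(f"pics/{n}0.png",im[:,:,::-1]); print(n,robot.camera_params(n))
E
```

```text
pics
{'time': 0.0, 'q': array([-1.50948191e+00,  5.28471201e-01,  1.43390932e+00,  2.53790025e-06,
        1.18139118e+00, -1.78475392e-01]), 'joint_velocities': array([-2.12733668e-03, -2.23977606e-04,  1.29888442e-04, -4.34011980e-05,
       -2.88115164e-05, -1.63264079e-03]), 'joint_torque': array([-3.91797971e-05, -4.40043783e+01, -1.76591849e+01,  6.34789048e-02,
        5.81862952e-02, -1.69368645e-04]), 'position': array([ 0.14843824, -0.60641422,  0.24656625]), 'tool_rot': array([-0.55563773,  0.43711799, -0.43609537,  0.55679027]), 'ft_force': array([-0.34176961,  0.2659171 ,  0.55730376]), 'moment': array([ 0.02540532, -0.01151231,  0.01699174]), 'grip_width': 0.08738415908547724}
top {'fx': 459.03880844746544, 'fy': 459.03880844746544, 'cx': 251.7273581432847, 'cy': 189.9842247045018, 'extrinsics': array([[-0.0273365 , -0.99689626,  0.07382797,  0.35181142],
       [-0.99960472,  0.0267761 , -0.00856988,  0.00837514],
       [ 0.00656646, -0.07403306, -0.99723417,  1.25999711],
       [ 0.        ,  0.        ,  0.        ,  1.        ]])}
side {'fx': 368.53521906832304, 'fy': 368.53521906832304, 'cx': 248.42781953807008, 'cy': 198.68028814937577, 'extrinsics': array([[ 0.99239343, -0.07939868,  0.0940804 ,  0.34268406],
       [-0.12307308, -0.65774936,  0.74311425, -0.67085261],
       [ 0.00287903, -0.74904047, -0.66251799,  0.73028031],
       [ 0.        ,  0.        ,  0.        ,  1.        ]])}
wrist {'fx': 328.67120256381963, 'fy': 328.67120256381963, 'cx': 256.16654744087367, 'cy': 189.78136786713713, 'mount': array([[ 9.99998143e-01, -3.08057658e-04,  1.90234828e-03,
        -3.48108545e-04],
       [-1.92041983e-03, -2.41598999e-01,  9.70374276e-01,
        -1.36375154e-01],
       [ 1.60674213e-04, -9.70376128e-01, -2.41599142e-01,
         6.71412264e-02],
       [ 0.00000000e+00,  0.00000000e+00,  0.00000000e+00,
         1.00000000e+00]])}
```

View pics/top0.png

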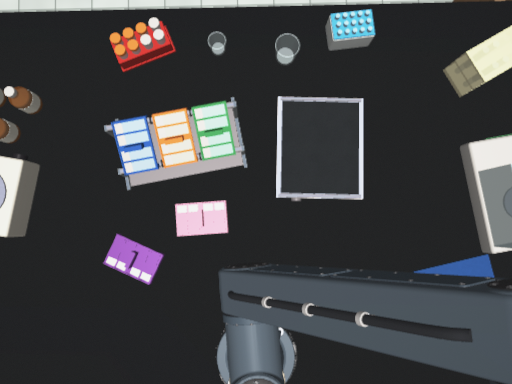

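View pics/side0.png

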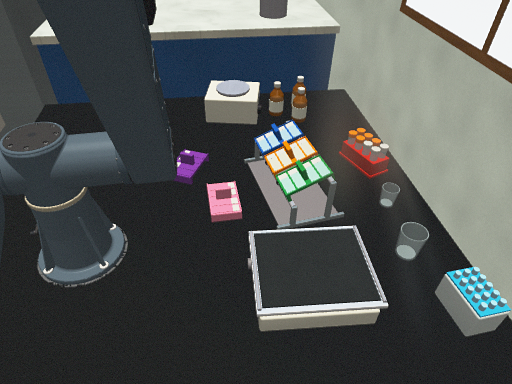

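View pics/wrist0.png

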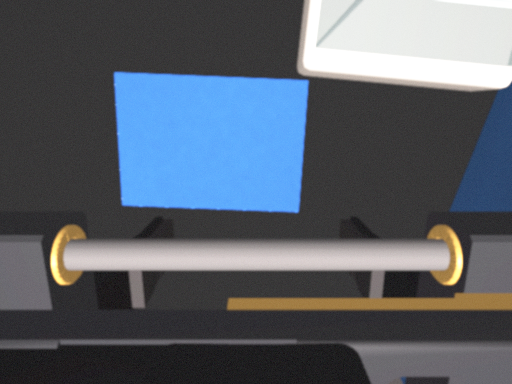

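```bash
python3 - <<'E'
import cv2
a=cv2.imread("pics/top0.png")[85:215,95:255]; b=cv2.imread("pics/top0.png")[85:215,260:380];c=cv2.imread("pics/side0.png")[110:235,235:355];d=cv2.imread("pics/side0.png")[215:335,235:395]
for n,i,s in (("ta",a,5),("tb",b,5),("sc",c,5),("sd",d,5)): cv2.imwrite(f"pics/{n}.png",cv2.resize(i,None,fx=s,fy=s,interpolation=cv2.INTER_CUBIC))
E
```

```text
(no output)
```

View pics/ta.png

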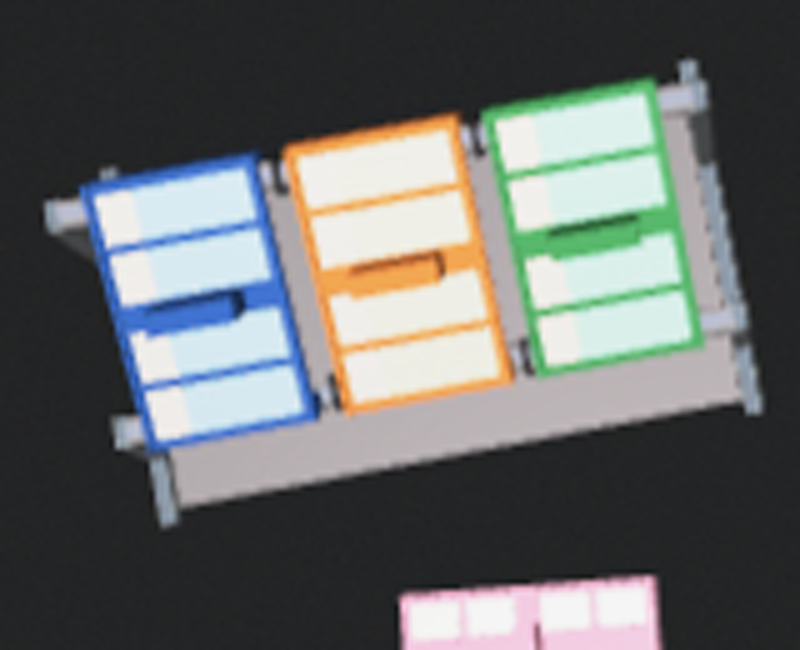

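View pics/tb.png

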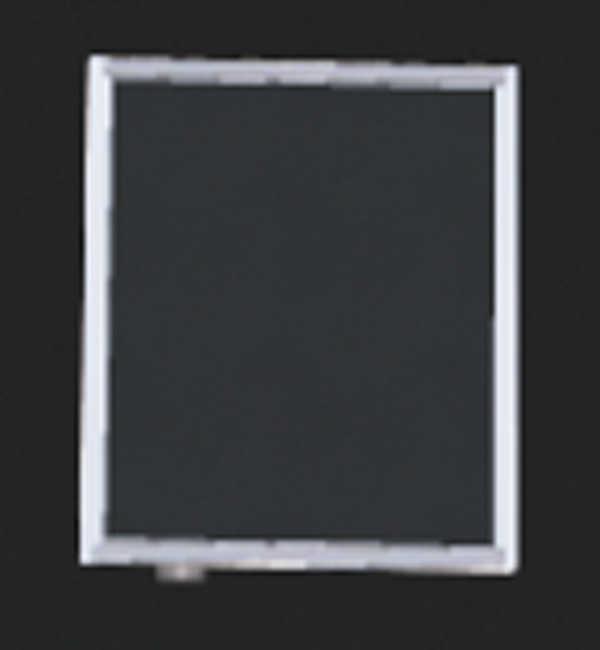

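View pics/sc.png

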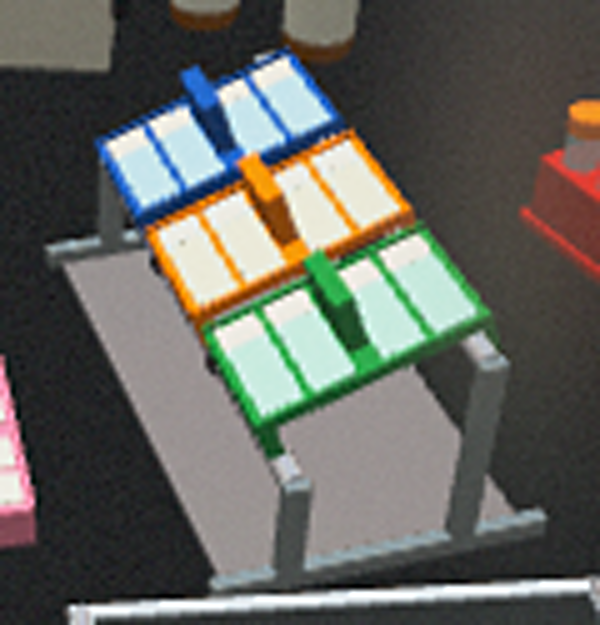

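View pics/sd.png

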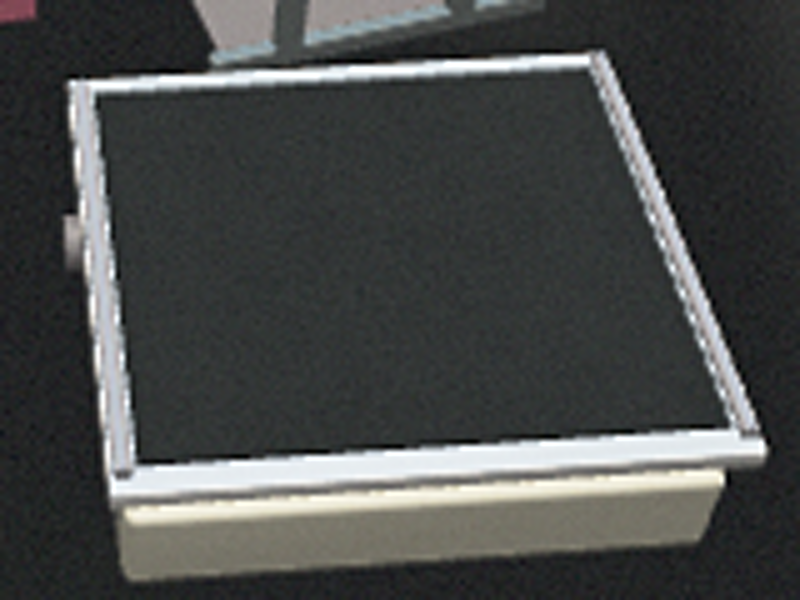

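```bash
cat > h.py <<'E'
import numpy as np
from scipy.spatial.transform import Rotation as R
from rig import robot
P={n:robot.camera_params(n) for n in("top","side")}
def ray(n,u,v):
    p=P[n];E=p["extrinsics"];d=E[:3,:3]@np.array([(u-p["cx"])/p["fx"],(v-p["cy"])/p["fy"],1.]);return E[:3,3],d
def onz(n,u,v,z):
    o,d=ray(n,u,v);return o+d*(z-o[2])/d[2]
def tri(t,s):
    A=[];b=[];
    rs=[ray("top",*t),ray("side",*s)]
    M=np.zeros((3,3));v=np.zeros(3);Q=[]
    for o,d in rs:
        d=d/np.linalg.norm(d);p=np.eye(3)-np.outer(d,d);M+=p;v+=p@o;Q.append((o,p))
    x=np.linalg.solve(M,v);return x,[round(float(np.linalg.norm(p@(x-o)))*1e3,1) for o,p in Q]
E
python3 - <<'E'
from h import *
np.set_printoptions(precision=4,suppress=True)
f=lambda L,s,a,b:[((u+.5)/s-.5+a,(v+.5)/s-.5+b) for u,v in L]
T=f([(285,148),(458,115),(512,382),(348,412)],5,95,85)
S=f([(350,133),(412,218),(198,316),(150,233)],5,235,110)  # far-upper, near-upper, near-lower, far-lower
S=[S[0],S[1],S[2],S[3]]
pts=[]
for t,s,z in zip(T,S,(.1477,.1477,.1011,.1011)):
    a=onz("top",*t,z);b=onz("side",*s,z);print(a,b,*tri(t,s));pts.append((a+b)/2 if 0 else a)
U=(pts[0]+pts[1])/2;L=(pts[2]+pts[3])/2
print("U",U,"L",L,"C",(U+L)/2,"len",np.linalg.norm(U-L),"w",np.linalg.norm(pts[0]-pts[1]),np.linalg.norm(pts[2]-pts[3]))
print("yaw x",np.degrees(np.arctan2(*(U-L)[1::-1])), [np.degrees(np.arctan2(*(q)[1::-1]))-90 for q in (pts[0]-pts[1],pts[3]-pts[2])])
M=f([(103,75),(507,82),(505,553),(93,548)],5,260,85)
m=[onz("top",*q,.094) for q in M]
c=sum(m)/4;print("mat",c,m)
print("matyaw",[np.degrees(np.arctan2(*(q)[1::-1])) for q in (m[0]-m[3],m[1]-m[2])])
Ms=f([(82,88),(597,62),(755,440),(122,480)],5,235,215)
m=[onz("side",*q,.094) for q in Ms];print(sum(m)/4,m)
o=robot.get_obs();print(R.from_quat(o["tool_rot"]).as_matrix(),o["position"])
E
```

```text
[0.6274 0.2396 0.1477] [0.6245 0.2392 0.1477] [0.626  0.2398 0.1474] [1.4, 1.4]
[0.6417 0.1544 0.1477] [0.6378 0.1489 0.1477] [0.6415 0.1552 0.1433] [1.3, 1.3]
[0.5152 0.1354 0.1011] [0.5171 0.1348 0.1011] [0.5163 0.1354 0.1006] [1.0, 1.0]
[0.502  0.2189 0.1011] [0.503  0.2177 0.1011] [0.5027 0.219  0.1002] [0.5, 0.5]
U [0.6345 0.197  0.1477] L [0.5086 0.1772 0.1011] C [0.5716 0.1871 0.1244] len 0.13570353272117872 w 0.0863527620331521 0.08446172972347812
yaw x 8.957560378048537 [np.float64(9.529886455509455), np.float64(8.950304370186416)]
mat [ 0.5437 -0.18    0.094 ] [array([ 0.6704, -0.0817,  0.094 ]), array([ 0.6614, -0.2907,  0.094 ]), array([ 0.4174, -0.2787,  0.094 ]), array([ 0.4256, -0.0687,  0.094 ])]
matyaw [np.float64(-3.0202044088939446), np.float64(-2.81716217673429)]
[ 0.5434 -0.1871  0.094 ] [array([ 0.4244, -0.0765,  0.094 ]), array([ 0.672 , -0.0894,  0.094 ]), array([ 0.6643, -0.2977,  0.094 ]), array([ 0.4131, -0.2849,  0.094 ])]
[[ 0.2375 -0.0001  0.9714]
 [-0.9714  0.0017  0.2375]
 [-0.0016 -1.      0.0003]] [ 0.1484 -0.6066  0.2468]
```

```bash
cat >> h.py <<'E'
np.set_printoptions(precision=4,suppress=True)
yaw=np.radians(9.1);G=np.array([.5640,.1860,.1450])
def trayR(yaw,t): # tray axes, x up the slope t
    return R.from_euler("z",yaw)*R.from_euler("y",-t)
def toolR(Rt): # tool x=tray x, y=-tray z, z=tray y
    return Rt*R.from_matrix(np.array([[1,0,0],[0,0,1],[0,-1,0.]]))
def rel(R0,p0,Rg,pg):
    return np.r_[R0.inv().apply(pg-p0)*100,(R0.inv()*Rg).as_rotvec()]
E
python3 - <<'E'
from h import *
o=robot.get_obs();R0=R.from_quat(o["tool_rot"]);p0=o["position"]
# commanded start per text
Rt=trayR(yaw,np.radians(20));Rg=toolR(Rt);n=Rt.as_matrix()[:,2]
pre=G+n*.089;print(pre,o["q"])
r=rel(R0,p0,Rg,pre);print("B",r)
print("A",rel(R0,p0,R0*R.from_rotvec(r[3:]*.6),np.array([.5,-.2,.3])))
print(Rg.as_matrix())
E
```

```text
[0.5339 0.1812 0.2286] [-1.5095  0.5283  1.4336  0.      1.1814 -0.1785]
B [-67.3651   1.9432  56.1563   0.2584  -1.4738  -0.2828]
A [-31.1549  -5.2562  43.8084   0.155   -0.8843  -0.1697]
[[ 0.9279  0.3377 -0.1582]
 [ 0.1486  0.0541  0.9874]
 [ 0.342  -0.9397 -0.    ]]
```

carry_out:
  moves:
    - [0.6, -31.2, -5.3, 43.8, 0.155, -0.884, -0.17]
    - [0.6, -31.2, -5.3, 43.8, 0.155, -0.884, -0.17]
    - [0.6, -31.2, -5.3, 43.8, 0.155, -0.884, -0.17]
    - [0.6, -31.2, -5.3, 43.8, 0.155, -0.884, -0.17]
    - [0.6, -31.2, -5.3, 43.8, 0.155, -0.884, -0.17]
    - [0.6, -31.2, -5.3, 43.8, 0.155, -0.884, -0.17]
    - [0.6, -31.2, -5.3, 43.8, 0.155, -0.884, -0.17]
    - [0.6, -31.2, -5.3, 43.8, 0.155, -0.884, -0.17]
    - [0.6, -31.2, -5.3, 43.8, 0.155, -0.884, -0.17]
    - [0.6, -67.4, 1.9, 56.2, 0.258, -1.474, -0.283]
    - [0.6, -67.4, 1.9, 56.2, 0.258, -1.474, -0.283]
    - [0.6, -67.4, 1.9, 56.2, 0.258, -1.474, -0.283]
    - [0.6, -67.4, 1.9, 56.2, 0.258, -1.474, -0.283]
    - [0.6, -67.4, 1.9, 56.2, 0.258, -1.474, -0.283]
    - [0.6, -67.4, 1.9, 56.2, 0.258, -1.474, -0.283]
    - [0.6, -67.4, 1.9, 56.2, 0.258, -1.474, -0.283]
    - [0.6, -67.4, 1.9, 56.2, 0.258, -1.474, -0.283]
    - [0.6, -67.4, 1.9, 56.2, 0.258, -1.474, -0.283]
    - [0.6, -67.4, 1.9, 56.2, 0.258, -1.474, -0.283]
    - [0.6, -67.4, 1.9, 56.2, 0.258, -1.474, -0.283]

```text
time: 2.15
position: [0.534, 0.1836, 0.2279]
tool_rot: [-0.685, -0.179, -0.065, 0.703]
ft_force: [1.3, -0.6, 0.2]
grip_width: 0.052
```

```bash
python3 - <<'E'
from h import *
import cv2
o=robot.get_obs();im=robot.camera("wrist");cv2.imwrite("pics/w1.png",im[:,:,::-1])
im=robot.camera("side");cv2.imwrite("pics/s1.png",im[:,:,::-1])
R0=R.from_quat(o["tool_rot"]);print(R0.as_matrix(),o["position"],o["q"])
Rt=trayR(yaw,np.radians(20));Rg=toolR(Rt);n=Rt.as_matrix()[:,2]
print("pre",rel(R0,o["position"],Rg,G+n*.089),"grasp",rel(R0,o["position"],Rg,G+n*.009))
E
```

```text
[[ 0.9274  0.3367 -0.1629]
 [ 0.1539  0.0537  0.9866]
 [ 0.3409 -0.9401 -0.002 ]] [0.534  0.1836 0.2279] [ 0.1281  0.3772  1.8493  0.019   0.5674 -0.0502]
pre [-0.0138 -0.0797 -0.2349  0.0003  0.0052 -0.0012] grasp [-0.0045  7.9203 -0.2328  0.0003  0.0052 -0.0012]
```

View pics/w1.png

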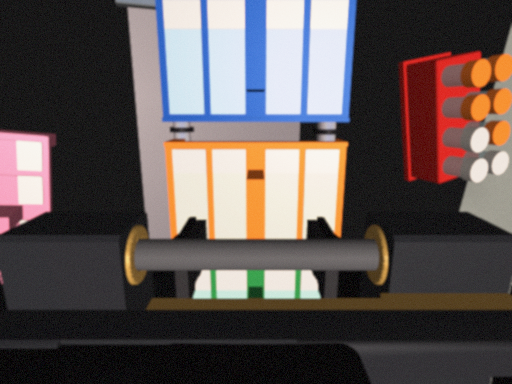

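View pics/s1.png

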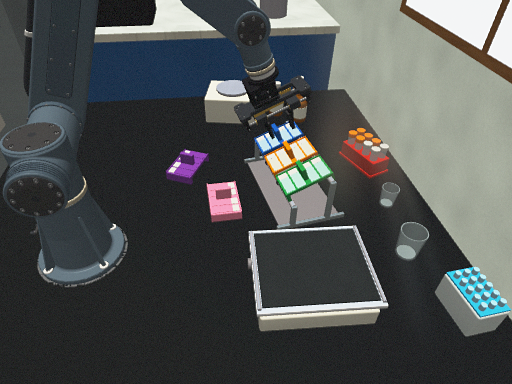

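carry_out:
  moves:
    - [0.6, 0, 2.5, 0, 0, 0, 0]
    - [0.6, 0, 5, 0, 0, 0, 0]
    - [0.6, 0, 6.5, 0, 0, 0, 0]
    - [0.6, 0, 7.5, 0, 0, 0, 0]
    - [0.6, 0, 8, 0, 0, 0, 0]
    - [0.6, 0, 8, 0, 0, 0, 0]
  force: 30

```text
time: 2.85
position: [0.5614, 0.1848, 0.1531]
tool_rot: [-0.685, -0.177, -0.067, 0.703]
ft_force: [-1.0, 0.2, 0.1]
grip_width: 0.0523
```

```bash
python3 - <<'E'
from h import *
import cv2
o=robot.get_obs();im=robot.camera("wrist");cv2.imwrite("pics/w2.png",im[:,:,::-1])
R0=R.from_quat(o["tool_rot"])
Rt=trayR(yaw,np.radians(20));Rg=toolR(Rt);n=Rt.as_matrix()[:,2]
print("grasp",rel(R0,o["position"],Rg,G+n*.009),o["ft_force"])
E
```

```text
grasp [-0.0169 -0.0451  0.0811  0.0021  0.0001 -0.0009] [-0.9977  0.239   0.1353]
```

View pics/w2.png

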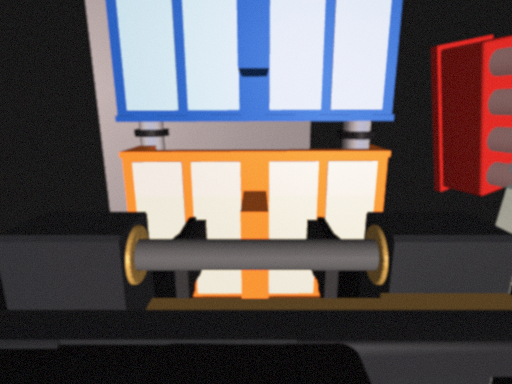

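The rib (u≈255) sits centred between the fingers (u≈180 and 330). Close.

carry_out:
  moves:
    - [0.05, 0, 0, 0, 0, 0, 0]
    - [0.05, 0, 0, 0, 0, 0, 0]
    - [0.05, 0, 0, 0, 0, 0, 0]
    - [0.05, 0, 0, 0, 0, 0, 0]
    - [0.05, 0, 0, 0, 0, 0, 0]
    - [0.05, 0, 0, 0, 0, 0, 0]
    - [0.05, 0, 0, 0, 0, 0, 0]
  force: 30

```text
time: 3.6
position: [0.5609, 0.1853, 0.1533]
tool_rot: [-0.685, -0.178, -0.067, 0.703]
ft_force: [-1.6, -0.3, 1.2]
grip_width: 0.0118
```

```bash
python3 - <<'E'
from h import *
o=robot.get_obs();print(o["time"],o["position"],o["ft_force"],o["grip_width"])
# rail in tool frame rel. TCP: grip is 9mm ahead(+y); rail x+55, y 9+35
r=np.array([5.5,4.4,0])
for deg in (4,8,12,16,20,21):
    for s in (-1,):
        a=np.radians(deg)*s;Q=R.from_rotvec([0,0,a]);print(deg,s,r-Q.apply(r),a)
Rg=R.from_quat(o["tool_rot"])
print((Rg*R.from_rotvec([0,0,-np.radians(20)])).as_matrix())
print((Rg*R.from_rotvec([0,0,np.radians(20)])).as_matrix())
E
```

```text
3.6 [0.5609 0.1853 0.1533] [-1.6244 -0.2605  1.1995] 0.011823048436696192
4 -1 [-0.2935  0.3944  0.    ] -0.06981317007977318
8 -1 [-0.5588  0.8083  0.    ] -0.13962634015954636
12 -1 [-0.7946  1.2397  0.    ] -0.20943951023931956
16 -1 [-0.9997  1.6865  0.    ] -0.2792526803190927
20 -1 [-1.1732  2.1465  0.    ] -0.3490658503988659
21 -1 [-1.2115  2.2633  0.    ] -0.3665191429188092
[[ 0.7568  0.6341 -0.1587]
 [ 0.123   0.1003  0.9873]
 [ 0.642  -0.7667 -0.0021]]
[[ 0.9873 -0.0006 -0.1587]
 [ 0.1587 -0.0022  0.9873]
 [-0.001  -1.     -0.0021]]
```

carry_out:
  moves:
    - [0.05, 0.2, -0.24, 0, 0, 0, 0.044]
    - [0.05, 0.4, -0.46, 0, 0, 0, 0.087]
    - [0.05, 0.62, -0.68, 0, 0, 0, 0.131]
    - [0.05, 0.85, -0.89, 0, 0, 0, 0.175]
    - [0.05, 0.85, -0.89, 0, 0, 0, 0.175]

```text
time: 4.1
position: [0.568, 0.1862, 0.1651]
tool_rot: [-0.698, -0.118, -0.006, 0.706]
ft_force: [-0.9, -0.4, -2.8]
grip_width: 0.0115
```

```bash
python3 - <<'E'
from h import *
import cv2
o=robot.get_obs();print(o["time"],o["position"],o["ft_force"],o["moment"],R.from_quat(o["tool_rot"]).as_matrix())
im=robot.camera("side");cv2.imwrite("pics/s3.png",cv2.resize(im[60:235,215:365,::-1],None,fx=3,fy=3))
E
```

```text
4.1 [0.568  0.1862 0.1651] [-0.8856 -0.4008 -2.7538] [ 0.0234  0.0066 -0.0334] [[ 0.972   0.1736 -0.1581]
 [ 0.156   0.0257  0.9874]
 [ 0.1755 -0.9845 -0.0021]]
```

View pics/s3.png

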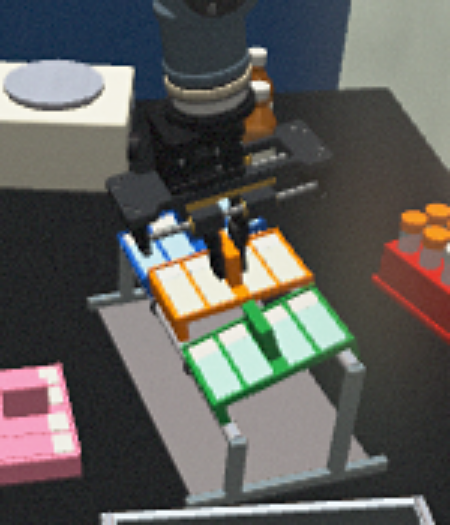

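carry_out:
  moves:
    - [0.05, 0.2, -0.24, 0, 0, 0, 0.044]
    - [0.05, 0.4, -0.46, 0, 0, 0, 0.087]
    - [0.05, 0.62, -0.68, 0, 0, 0, 0.131]
    - [0.05, 0.85, -0.89, 0, 0, 0, 0.175]
    - [0.05, 0.85, -0.89, 0, 0, 0, 0.175]
    - [0.05, 0.85, -0.89, 0, 0, 0, 0.175]
    - [0.05, 0.85, -0.89, 0, 0, 0, 0.175]

```text
time: 4.85
position: [0.5724, 0.1871, 0.1745]
tool_rot: [0.706, 0.056, -0.056, -0.704]
ft_force: [-0.4, 0.3, -1.3]
grip_width: 0.0119
```

```bash
python3 - <<'E'
from h import *
import cv2
o=robot.get_obs();print(o["time"],o["position"],o["ft_force"],o["moment"],R.from_quat(o["tool_rot"]).as_matrix())
im=robot.camera("side");cv2.imwrite("pics/s4.png",cv2.resize(im[60:235,215:365,::-1],None,fx=3,fy=3))
E
```

```text
4.85 [0.5724 0.1871 0.1745] [-0.4127  0.332  -1.3283] [-0.0838 -0.3423  0.009 ] [[ 0.9874 -0.0005 -0.1584]
 [ 0.1584 -0.0022  0.9874]
 [-0.0009 -1.     -0.002 ]]
```

View pics/s4.png

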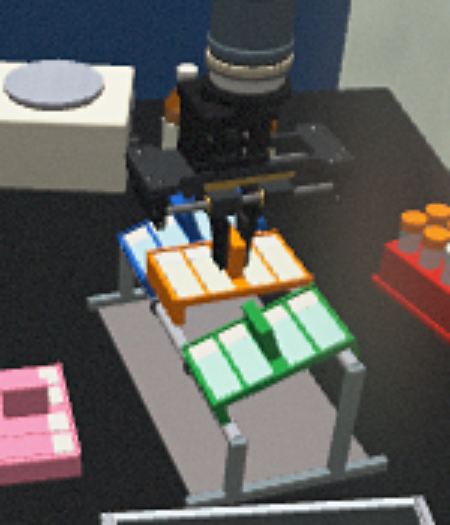

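```bash
python3 - <<'E'
from h import *
o=robot.get_obs();g=o["position"]+[0,0,-.009];print(g)
E=np.linalg.inv(P["side"]["extrinsics"]);p=P["side"]
for t in (0,5,10):
  Rt=trayR(yaw,np.radians(t))
  for x,y in ((.068,.043),(.068,-.043),(-.068,-.043),(-.068,.043)):
    c=E@np.r_[g+Rt.apply([x,y,-.022]),1];print(t,x,y,((c[0]/c[2]*p["fx"]+p["cx"])-215)*3,((c[1]/c[2]*p["fy"]+p["cy"])-60)*3)
E
```

```text
[0.5723 0.1871 0.1656]
0 0.068 0.043 276.2050947760601 231.04259230941256
0 0.068 -0.043 312.42660729694194 278.6744093916733
0 -0.068 -0.043 174.4512737665599 302.11114292073603
0 -0.068 0.043 145.2693838281765 251.83760791379018
5 0.068 0.043 278.4259150080394 225.5499998427672
5 0.068 -0.043 314.90908264411513 273.01976620273734
5 -0.068 -0.043 176.40874125047225 306.97018298234707
5 -0.068 0.043 147.23181790839845 256.6192037029034
10 0.068 0.043 280.1753505390152 219.99161859621825
10 0.068 -0.043 316.90046274074575 267.3030915176214
10 -0.068 -0.043 178.8788327304028 311.51058086861235
10 -0.068 0.043 149.67635193660175 261.09949620880946
```

carry_out:
  moves:
    - [0.05, 0, -1, 0, 0, 0, 0]
    - [0.05, 0, -2.5, 0, 0, 0, 0]
    - [0.05, 0, -4.5, 0, 0, 0, 0]
    - [0.05, 0, -6.5, 0, 0, 0, 0]
    - [0.05, 0, -8.5, 0, 0, 0, 0]
    - [0.05, 0, -8.5, 0, 0, 0, 0]
    - [0.05, 0, -8.5, 0, 0, 0, 0]

```text
time: 5.6
position: [0.5723, 0.1873, 0.2599]
tool_rot: [0.706, 0.056, -0.057, -0.704]
ft_force: [-0.8, 0.5, -2.4]
grip_width: 0.0118
```

```bash
python3 - <<'E'
from h import *
o=robot.get_obs();print(o["time"],o["position"],o["ft_force"],o["grip_width"])
R0=R.from_quat(o["tool_rot"]);Rg=toolR(trayR(np.radians(-3),0))
print(rel(R0,o["position"],Rg,np.array([.5435,-.183,.2595])))
E
```

```text
5.6 [0.5723 0.1873 0.2599] [-0.8054  0.5203 -2.4255] 0.011833150045894119
[ -8.7051   0.1294 -36.1102   0.0021   0.2114  -0.0015]
```

Carry over at moderate speed (about 30 mm/row).

carry_out:
  moves:
    - [0.05, -0.4, 0, -1.5, 0, 0.01, 0]
    - [0.05, -1, 0, -4, 0, 0.025, 0]
    - [0.05, -1.7, 0, -7, 0, 0.04, 0]
    - [0.05, -2.4, 0, -10, 0, 0.06, 0]
    - [0.05, -3.2, 0, -13.5, 0, 0.08, 0]
    - [0.05, -4.1, 0, -17, 0, 0.1, 0]
    - [0.05, -4.9, 0, -20.5, 0, 0.12, 0]
    - [0.05, -5.8, 0, -24, 0, 0.14, 0]
    - [0.05, -6.6, 0.1, -27.5, 0, 0.16, 0]
    - [0.05, -7.5, 0.1, -31, 0, 0.18, 0]
    - [0.05, -8.1, 0.1, -33.5, 0, 0.2, 0]
    - [0.05, -8.5, 0.1, -35.2, 0, 0.211, 0]
    - [0.05, -8.7, 0.1, -36.1, 0, 0.211, 0]
    - [0.05, -8.7, 0.1, -36.1, 0, 0.211, 0]
    - [0.05, -8.7, 0.1, -36.1, 0, 0.211, 0]

```text
time: 7.1
position: [0.544, -0.1819, 0.2593]
tool_rot: [0.707, -0.019, 0.018, -0.707]
ft_force: [0.4, 0.4, -2.0]
grip_width: 0.0119
```

```bash
python3 - <<'E'
from h import *
import cv2
o=robot.get_obs();print(o["time"],o["position"],o["ft_force"],o["grip_width"])
R0=R.from_quat(o["tool_rot"]);Rg=toolR(trayR(np.radians(-3),0));print(R0.as_matrix())
print(rel(R0,o["position"],Rg,np.array([.5435,-.183,.147])))
im=robot.camera("side");cv2.imwrite("pics/s5.png",cv2.resize(im[110:350,200:420,::-1],None,fx=2.5,fy=2.5))
E
```

```text
7.1 [ 0.544  -0.1819  0.2593] [ 0.3938  0.3945 -2.0434] 0.011909302092889028
[[ 0.9987 -0.0018  0.0515]
 [-0.0515 -0.0009  0.9987]
 [-0.0018 -1.     -0.001 ]]
[-0.0211 11.2351 -0.1028  0.001   0.0008 -0.0018]
```

View pics/s5.png

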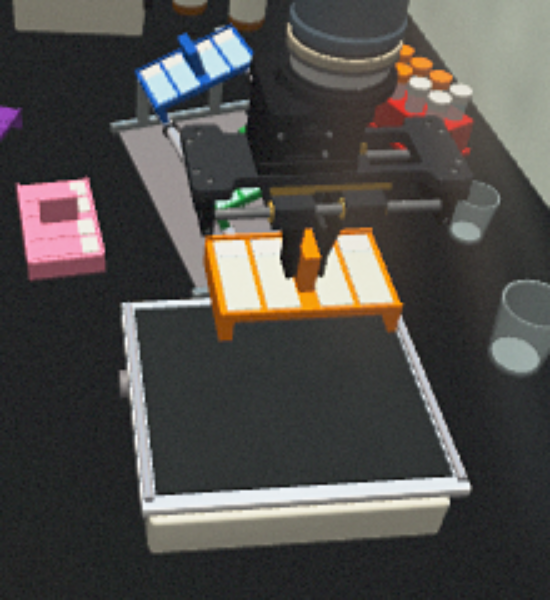

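The tray hangs level in the gripper, above the mat, with its long side aligned. Lower to just short of contact.

carry_out:
  moves:
    - [0.05, 0, 2, 0, 0, 0, 0]
    - [0.05, 0, 4.5, 0, 0, 0, 0]
    - [0.05, 0, 7, 0, 0, 0, 0]
    - [0.05, 0, 9, 0, 0, 0, 0]
    - [0.05, 0, 10, 0, 0, 0, 0]
    - [0.05, 0, 10.7, 0, 0, 0, 0]
    - [0.05, 0, 11, 0, 0, 0, 0]
    - [0.05, 0, 11, 0, 0, 0, 0]

```text
time: 7.95
position: [0.5446, -0.183, 0.1501]
tool_rot: [0.708, -0.018, 0.018, -0.706]
ft_force: [-0.5, 0.1, -1.9]
grip_width: 0.0121
```

carry_out:
  moves:
    - [0.05, 0, 0.1, 0, 0, 0, 0]
    - [0.05, 0, 0.2, 0, 0, 0, 0]
    - [0.05, 0, 0.3, 0, 0, 0, 0]
    - [0.05, 0, 0.3, 0, 0, 0, 0]

```text
time: 8.35
position: [0.5442, -0.1832, 0.1468]
tool_rot: [0.708, -0.019, 0.018, -0.706]
ft_force: [-1.1, 1.2, -2.8]
grip_width: 0.0121
```

```bash
python3 - <<'E'
from h import *
import cv2
o=robot.get_obs();print(o["time"],o["position"],o["ft_force"],o["moment"],o["grip_width"])
im=robot.camera("side");cv2.imwrite("pics/s6.png",cv2.resize(im[110:350,200:420,::-1],None,fx=2.5,fy=2.5))
E
```

```text
8.35 [ 0.5442 -0.1832  0.1468] [-1.1138  1.1585 -2.7749] [-0.051  -0.1088 -0.0335] 0.012084379838073148
```

View pics/s6.png

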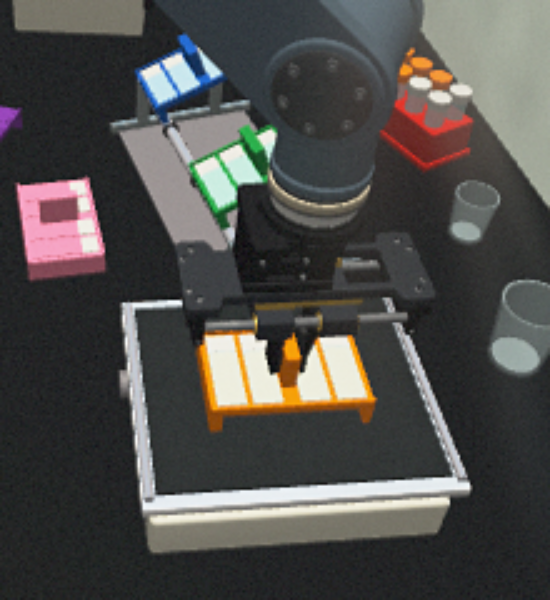

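carry_out:
  moves:
    - [0.05, 0, 0.05, 0, 0, 0, 0]
    - [0.05, 0, 0.1, 0, 0, 0, 0]
    - [0.05, 0, 0.1, 0, 0, 0, 0]
    - [0.05, 0, 0.1, 0, 0, 0, 0]

```text
time: 8.8
position: [0.5442, -0.1832, 0.1465]
tool_rot: [0.708, -0.019, 0.018, -0.706]
ft_force: [-1.7, 1.3, 4.4]
grip_width: 0.0117
```

carry_out:
  moves:
    - [0.3, 0, 0, 0, 0, 0, 0]
    - [0.3, 0, 0, 0, 0, 0, 0]
    - [0.5, 0, 0, 0, 0, 0, 0]
    - [0.5, 0, 0, 0, 0, 0, 0]
    - [0.5, 0, 0, 0, 0, 0, 0]

```text
time: 9.3
position: [0.5442, -0.1831, 0.1455]
tool_rot: [0.708, -0.019, 0.018, -0.706]
ft_force: [0.6, -0.4, -0.8]
grip_width: 0.0401
```

carry_out:
  moves:
    - [0.5, 0, -1, 0, 0, 0, 0]
    - [0.5, 0, -3, 0, 0, 0, 0]
    - [0.5, 0, -6, 0, 0, 0, 0]
    - [0.5, 0, -10, 0, 0, 0, 0]
    - [0.5, 0, -14, 0, 0, 0, 0]
    - [0.5, 0, -18, 0, 0, 0, 0]
    - [0.5, -4, -18, -4, 0, 0, 0]
    - [0.5, -8, -18, -8, 0, 0, 0]
    - [0.5, -10, -18, -12, 0, 0, 0]
    - [0.5, -10, -18, -16, 0, 0, 0]
    - [0.5, -10, -18, -20, 0, 0, 0]
    - [0.5, -10, -18, -24, 0, 0, 0]
    - [0.5, -10, -18, -28, 0, 0, 0]
    - [0.5, -10, -18, -28, 0, 0, 0]

```text
time: 10.7
position: [0.429, -0.4626, 0.3267]
tool_rot: [0.709, -0.02, 0.02, -0.705]
ft_force: [1.0, 1.4, -0.1]
grip_width: 0.0436
```

```bash
python3 - <<'E'
from h import *
import cv2
o=robot.get_obs();print(o["time"],o["position"],o["ft_force"],o["grip_width"])
im=robot.camera("side");cv2.imwrite("pics/s7.png",cv2.resize(im[110:350,200:420,::-1],None,fx=2.5,fy=2.5))
im=robot.camera("top");cv2.imwrite("pics/t7r.png",im[:,:,::-1]);cv2.imwrite("pics/t7.png",cv2.resize(im[80:220,95:395,::-1],None,fx=2.6,fy=2.6,interpolation=cv2.INTER_CUBIC))
E
```

```text
10.7 [ 0.429  -0.4626  0.3267] [ 0.9744  1.3746 -0.1007] 0.04363572930599762
```

View pics/s7.png

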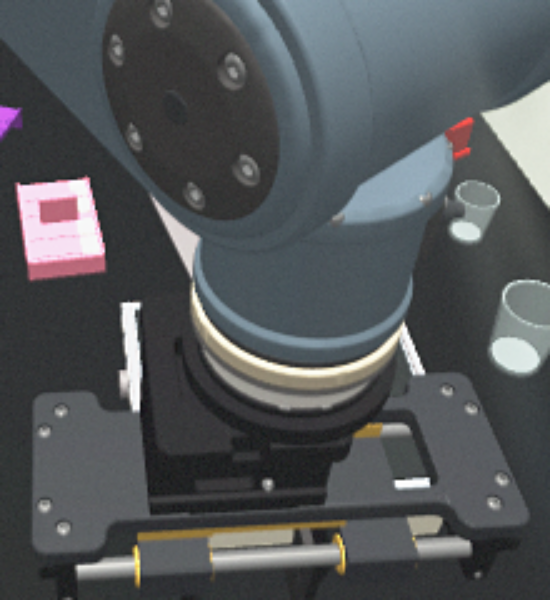

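View pics/t7.png

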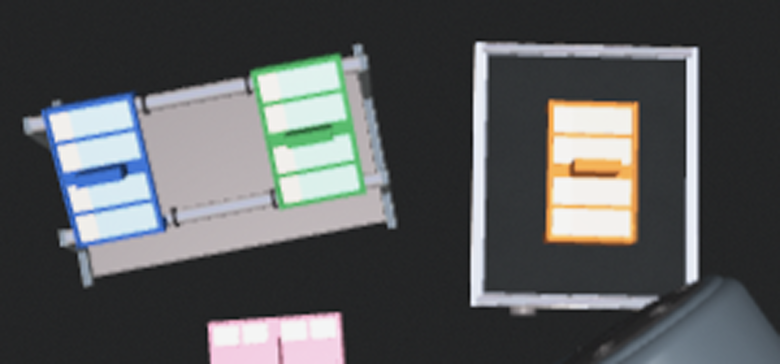

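```bash
python3 - <<'E'
from h import *
import cv2
q=lambda u,v:((u+.5)/2.6-.5+95,(v+.5)/2.6-.5+80)
c=[onz("top",*q(*p),.116) for p in((549,100),(638,101),(636,242),(547,240))]
m=sum(c)/4;print("tray",m,"yaw",np.degrees(np.arctan2(*((c[0]+c[1]-c[2]-c[3])[1::-1]))))
print("off in mat frame",R.from_euler("z",np.radians(3)).apply(m-[.5435,-.181,.116])*1e3)
a=cv2.cvtColor(cv2.imread("pics/top0.png"),40);b=cv2.cvtColor(cv2.imread("pics/t7r.png"),40)
for n,lo,hi,x0,x1 in(("blue",(105,150,80),(125,255,255),100,165),("green",(55,120,60),(75,255,255),185,245)):
    for i in(a,b):
        k=cv2.inRange(i,lo,hi);k[:, :x0]=0;k[:,x1:]=0;k[:90]=0;k[190:]=0
        M=cv2.moments(k,True);print(n,M["m00"],M["m10"]/M["m00"],M["m01"]/M["m00"])
print(robot.get_obs()["joint_velocities"])
robot.hand_in()
E
```

```text
tray [ 0.5447 -0.183   0.116 ] yaw -3.030486375244073
off in mat frame [ 1.3168 -1.9636  0.    ]
blue 467.0 133.50107066381156 142.6573875802998
blue 463.0 133.56803455723542 142.5377969762419
green 359.0 213.0 126.4150417827298
green 359.0 213.15041782729804 126.51810584958217
[ 0.0291 -0.0212  0.036   0.0039  0.0016 -0.001 ]
the job is handed in; nothing more can be done
```

The orange tray is off the rack and standing on the middle of the shaker's mat, and I handed the job in at about 11 s of the 42 s allowed. The hand-in gave no verdict.

- **Swing and lift:** I gripped the rib and swung the tray 20° about the upper rail until it was level, with the grip point at about 166 mm. I then lifted it straight up to about 251 mm.
- **Placing:** I carried the tray over, turned it 12° and lowered it until the wrist force showed contact. Only then did I open the gripper and back the arm away.
- **Tray position:** The last top view puts the tray about 1 mm and 2 mm from the mat's middle. Its yaw is −3.0°, the same as the mat's.
- **Other trays:** The blue and green trays moved by about 0.2 pixels at most in the top view, which is under 1 mm.
- **Not confirmed:** The arm blocked the last side view of the tray. That it stands flat rests on the contact force and the top view.
- **Arm at hand-in:** The joints were still settling at up to 0.04 rad/s, with the arm well clear of everything.

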